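Light the inside of a bronze cup on a coasting turntable

ROBOT

A 6-joint arm with a two-finger parallel gripper is mounted at the origin on the work surface. World frame = base frame: x ahead of the robot, y to its left, z up, the work surface at z = 0. Lengths are in mm, angles in rad, forces in N, time in s.
With the tool pointing down it reaches from about 350 to 975 mm from the base axis. Payload 7.1 kg.
Tool frame: the origin (TCP) lies on the centre line of the jaws, within the pads' length; the fingertips stand 19 mm ahead of it and the grasp point (between the pads) is the TCP (robot.tcp_to_tips is the distance from the TCP to the fingertips, in mm); z points along the fingers, y is the line along which they close (so a half turn about z gives the same grasp; the last joint's range is limited). The gripper opens to 88 mm and grips with 3 to 60 N. Pads are 20 mm wide; open, the fingers measure 115 mm over their backs; the gripper's body (75 mm by 178 mm) begins 61 mm behind the grasp point.
Start: joints at [-1.224, 0.423, 1.63, -0, 1.089, -0.019], TCP at [223.577, -583.625, 241.675] pointing down, gripper open.
Joint ranges: [-3, 3], [-0.9, 2.11], [0.09, 2.58], [-1.31, 4.45], [0.11, 2.69], [-2.54, 2.54]. Speed limits (rad/s): [2.39, 2.39, 3.01, 3.14, 3.14, 3.14].

INTERFACE

Orientations are given as a rotation vector (axis times angle).
In Python, from workcell import status, eyes, job, robot gives the robot as it stands.
- The arm moves only by the shell command python3 -m creep 'ROWS' [OPENING] [FORCE]. ROWS is JSON, one flat list of numbers, 6 for each row, row after row: the shift along the tool's x, y, z as a fraction of full scale, then the turn, a rotation vector about the tool's x, y, z as a fraction of full scale. A call has 1 to 5 rows; each row shifts and turns the commanded pose from where the row before left it, along the tool's axes as they then stand; what a row does not reach is not made up. Full scale, the value 1, is 0.5 m for a shift and 6 degrees for a turn. A row lasts 1/12 s, in which the tool goes at most 41.7 mm and 7.16 degrees, less where a joint would pass 70% of its speed; a pose out of reach is approached as far as the arm can. A call with a number of a shift or a turn outside -1 to 1 is refused whole. A call with a gripper value outside its range is refused whole. OPENING is the opening, from -1 (shut) to 1 (fully open), set as the call begins (- or left out, the last holds). The fingers move at their own pace and stop on an object; FORCE is the grip in N (left out, the last holds). Time passes only in rows, so rows that do not move let the fingers close. It gives the time, the measured TCP pose, the force, the opening and the grip force at its end, in the units of the state.
- status.get_obs(): the state, without advancing time (a new reading comes with each control period).
- eyes.camera(name): name is "side" or "top" or "wrist"; returns (picture, depth): 480x640x3 uint8, red, green, blue; 480x640 float32, mm along the optical axis (not along the pixel's ray), 0 where there is no reading.
- eyes.camera_info(name): a dict with "fx", "fy", "cx", "cy" (pixels), "R" (3x3) and "t" (3): a world point X has camera coordinates R X + t; the wrist camera has in their place "tool_from_camera" (4x4, takes a point from camera to tool coordinates, whose origin is the TCP and whose axes are the flange's). Camera axes: x right, y down, z forward; pixel columns grow to the right and rows downward; lengths in mm; the calibration is good to about 2 mm. The wrist camera is an equidistant fisheye: a pixel r from the principal point sees the ray r / f radians off the axis. A picture is of the moment at which its call begins: read the wrist's pose just before it. camera_info takes no time and is no camera call.
- job.finish_job(): hands the job in; it is judged then, once.
The state is a dict: "time_s": time; "joint_pos": joint angles; "joint_velocities": joint speeds; "joint_efforts": joint torques, N m; "tcp_pos": TCP position; "ee_rot": TCP orientation; "ft_force": force on the tool from outside, world axes, zero at the start; "wrist_torque": the same for the moment, N m; "finger_gap": finger opening in mm; "finger_force": force on a finger pad.
Only numpy, scipy, OpenCV 4.12 (cv2) and the standard library are available. Lean on these libraries where they do the work, as an engineer would, in place of code of your own. Each camera call takes 0.05 s, during which the arm holds its last target. There are 200 camera calls.

TASK

Take the pen lamp out of its holder and push the turntable by its post so that it turns freely, at roughly one turn in 4 to 7 seconds (take lamp and push in either order). While it coasts untouched, keep the lamp, lens down, centred a few centimetres above the mouth of the bronze cup for six seconds, travelling round with the cup but never touching it. Then lift the lamp up clear of the turntable and finish while still holding it there; the cup stays standing on the turntable, and everything else on the table is left alone.

Things in the scene. Friction and masses are not known exactly. Their poses are not given: they have to be found in the camera images.
- turntable: fixed foot of the inspection turntable; origin on the table top, on the vertical turning axis. The grey round platter above it has radius 150 mm and its upper face is 60 mm above the table; a flat tile 50 x 50 mm, 10 mm high, is fixed on its centre.
- platter (a joint): angle of the platter (rad), growing anticlockwise seen from above, not wrapped. Light bearing, no spring, stop or motor: it turns either way without limit and coasts, slowing with a time constant of about 10 to 20 s. Platter 2.2 kg nominal (about 0.025 kg m2), varying by a third; damping about 0.0014 N m s/rad, friction 0.0004 N m
- post (a point): upright round post fixed on the platter, the part to push: 9 mm radius (10.5 mm at its black cap), 125 mm from the axis, from the platter face (60 mm above the table) up to 125 mm above the table; this point is on its axis, 90 mm above the table. The cup stands at least 80 degrees away from it around the axis.
- cup: loose greenish bronze cup standing near the platter's edge, its centre 85 to 105 mm from the turning axis: 72 mm high, 36 mm greatest radius, 0.35 kg nominal, carried round by friction; origin at the centre of its underside, z up. A fragile find: it must not be touched
- mouth (a point): centre of the cup's open mouth, at rim height (72 mm above its underside, about 132 mm above the table); the mouth's inner radius is 30 mm
- holder: fixed lamp holder: a metal tube, outer radius 22 mm, inner radius 15.5 mm or more, open at the top, 50 mm high, on a round foot of 45 mm radius; origin at the centre of its underside. Its inner floor is 8 mm above the table
- lamp: loose pen lamp, a straight aluminium cylinder 26 mm in diameter and 150 mm long, 0.16 kg; stands lens down in the holder with 108 mm showing above the tube, leaning up to a few degrees. Origin at the centre of its lens end, z along the lamp towards its black end cap. Sturdy: it may be used to push the post
- lens (a point): centre of the lamp's lens, its lower end face (same point as the lamp's origin)
- amber_bottle: bystander: amber bottle, 72 mm diameter, 160 mm high; origin under its centre
- vase: bystander: big bronze vase, 156 mm diameter, 200 mm high; origin under its centre
- dish: bystander: white flat dish, 150 mm diameter, 20 mm high; origin under its centre
- brush: bystander: brush lying down, 200 mm long
- tape: bystander: paper tape roll lying flat, 80 mm diameter, 22 mm high; origin under its centre
- blue_bowl: bystander: blue plastic bowl, 120 mm diameter, 50 mm high; origin under its centre
- jar: bystander: small glass jar, 56 mm diameter, 70 mm high; origin under its centre
Not all that is in view belongs to the job. Of the things that look like the lamp, the smaller one is meant. What is shaped like the holder but pink is not meant.

How it is judged:
By the outcome, as a careful person would: the job done as asked, in the order asked, and still so for the second after the job is handed in, while the arm keeps its last pose, push and grip.
It also fails if it takes over 51 s, if anything falls off the work surface, if the arm or the gripper's body presses on something with over 40 N, if the wrist force passes 120 N, or if a joint passes its speed limit or range.

## Working session

There is one attempt and no reset: what is moved stays moved. The work goes in short steps, Python scripts to look and compute and a shell command to move; the robot and the scene stay as the last step left them, time stands still between calls to the robot, and variables do not carry over. Pictures are saved under pics/ and viewed, at most 10 in all, crops included, and the job is handed in when it is done.

```bash
mkdir -p pics; ls
cat > h.py <<'E'
import numpy as np, cv2
from scipy.spatial.transform import Rotation as Rn
from workcell import status, eyes, job, robot
def save(n,im): cv2.imwrite('pics/'+n,im[:,:,::-1])
def world(name,u,v,d):
    c=eyes.camera_info(name); p=np.array([(u-c['cx'])/c['fx']*d,(v-c['cy'])/c['fy']*d,d])
    return np.array(c['R']).T@(p-np.array(c['t']))
def pix(name,X):
    c=eyes.camera_info(name); p=np.array(c['R'])@np.array(X,float)+np.array(c['t'])
    return p[0]/p[2]*c['fx']+c['cx'],p[1]/p[2]*c['fy']+c['cy'],p[2]
def atz(name,u,v,z):
    a=world(name,u,v,0);b=world(name,u,v,1000.); return a+(b-a)*(z-a[2])/(b-a)[2]
E
python3 - <<'E'
from h import *
for n in ('top','side'):
    im,d=eyes.camera(n); save(n+'0.png',im); np.save(n+'0.npy',d); np.save(n+'0i.npy',im)
    c=eyes.camera_info(n); print(n,c, d.min(),d.max())
o=status.get_obs(); print(o['time_s'],o['tcp_pos'],Rn.from_rotvec(o['ee_rot']).as_matrix().round(3))
E
```

```text
pics
top {'fx': 480.1288508833369, 'fy': 480.1288508833369, 'cx': 326.818892593285, 'cy': 233.01425228270713, 'R': array([[-1.35294429e-01, -9.90805299e-01, -5.26406341e-04],
       [-9.69109077e-01,  1.32442348e-01, -2.08054371e-01],
       [ 2.06211091e-01, -2.76384521e-02, -9.78117121e-01]]), 't': array([  40.34366009,  532.49927812, 1303.84295271])} 0.0 2460.246
side {'fx': 535.0846378191827, 'fy': 535.0846378191827, 'cx': 321.79728562920707, 'cy': 239.62871367821012, 'R': array([[-0.98033618, -0.19691281,  0.0128965 ],
       [-0.13940991,  0.64483817, -0.75149758],
       [ 0.13966334, -0.73851817, -0.65960979]]), 't': array([ 515.75011843,  170.26248162, 1226.02327938])} 0.0 3705.6133
0.1 [ 223.43771565 -583.2067308   240.99828743] [[ 0.934  0.358 -0.   ]
 [ 0.358 -0.934  0.001]
 [ 0.    -0.001 -1.   ]]
```

View pics/top0.png

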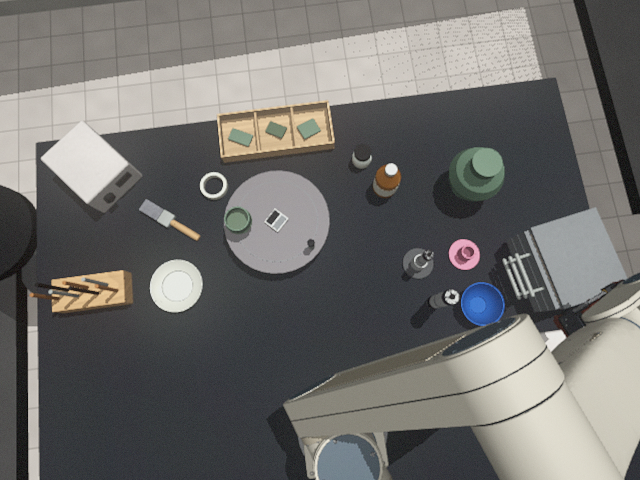

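View pics/side0.png

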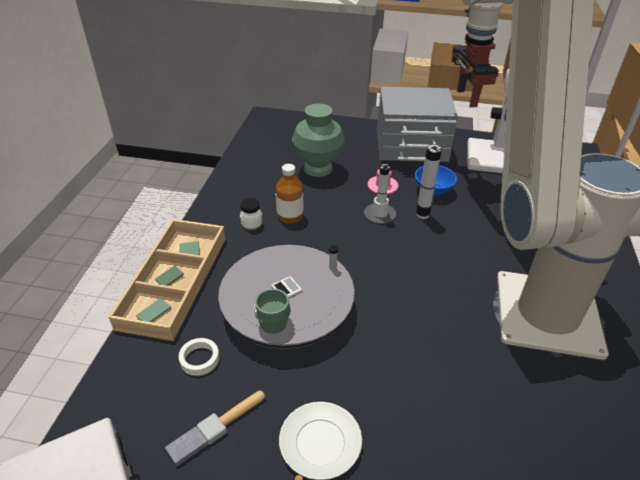

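Top view: the turntable centre is about (276,221), the cup (237,220), and the post cap (311,243). There are two lamp-like things. One is in the grey holder, top (428,255) and side (383,185). The other is larger and stands free, top (450,297) and side (430,180). The pink holder is at top (464,254). The smaller lamp, in the grey holder, fits the description, so I'll confirm it in a crop.

Run:
```python
from h import *
t=np.load('top0i.npy');s=np.load('side0i.npy')
a=cv2.resize(t[235:315,390:490],None,fx=4,fy=4,interpolation=cv2.INTER_CUBIC)
b=cv2.resize(s[140:240,350:450],None,fx=4,fy=4,interpolation=cv2.INTER_CUBIC)
o=np.zeros((400,800,3),np.uint8);o[:320,:400]=a;o[:,400:]=b;save('crop1.png',o)
```

```text
(no output)
```

View pics/crop1.png

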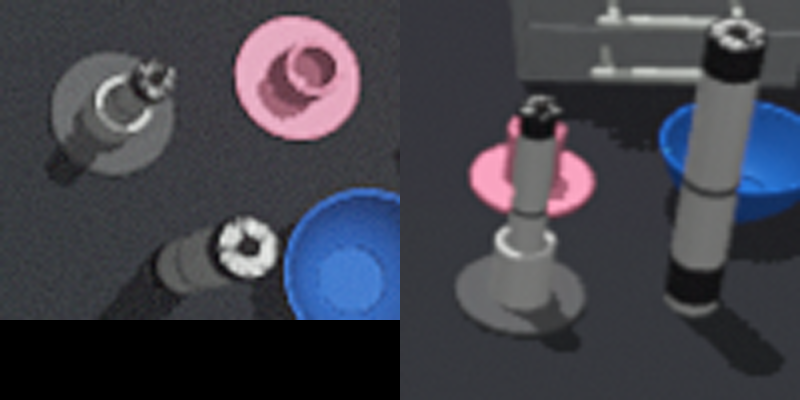

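The crop confirms it. The smaller lamp stands in the grey holder: cap top at top (428.5,255) and side (385.2,167), tube rim at top (421,260.7) and side (381.2,200). The big free-standing one is the decoy. Next I'll triangulate these points and the turntable's features.

Run:
```python
from h import *
np.set_printoptions(precision=1,suppress=True)
for n,(a,b,z) in dict(foot=((418,263.2),(380.2,212.8),4),rim=((421,260.7),(381.2,200),50),cap=((428.5,255),(385.2,167),158)).items():
    print(n,atz('top',*a,z),atz('side',*b,z))
    ra=[atz('top',*a,0),atz('top',*a,200)];rb=[atz('side',*b,0),atz('side',*b,200)]
    da,db=ra[1]-ra[0],rb[1]-rb[0]; s=np.linalg.lstsq(np.c_[da,-db],rb[0]-ra[0],rcond=None)[0]
    print('  tri',(ra[0]+da*s[0]+rb[0]+db*s[1])/2,np.linalg.norm(ra[0]+da*s[0]-rb[0]-db*s[1]))
im=np.load('top0i.npy');d=np.load('top0.npy')
# point cloud of top
v,u=np.mgrid[:480,:640]; c=eyes.camera_info('top')
P=np.stack([(u-c['cx'])/c['fx']*d,(v-c['cy'])/c['fy']*d,d],-1)-c['t']; P=P@np.array(c['R']); P[d==0]=np.nan
np.save('P.npy',P)
reg=np.zeros(d.shape,bool);reg[160:285,210:340]=1
m=reg&(abs(P[...,2]-60)<7)
h=cv2.fitEllipse(cv2.convexHull(np.argwhere(m)[:,::-1].astype(np.int32))); print(h, atz('top',*h[0],60))
x=P[m][:,:2]; hull=cv2.convexHull(x.astype(np.float32)); print('circ',cv2.minEnclosingCircle(hull))
m=reg&(P[...,2]>116)&(P[...,2]<140)
n,l,st,ce=cv2.connectedComponentsWithStats(m.astype(np.uint8))
for i in range(1,n):
    q=P[l==i]; print(i,len(q),ce[i],q.mean(0),q.min(0),q.max(0),cv2.minEnclosingCircle(q[:,:2].astype(np.float32)))
for n,(uv) in dict(tile=(276,219.5),post=(311,243),cup=(237,219)).items():
    print(n,P[int(uv[1]),int(uv[0])])
# heights around all
```

```text
foot [ 419.4 -283.8    4. ] [ 417.3 -285.2    4. ]
  tri [ 418.2 -283.4    5.6] 1.9970347012201746
rim [ 419.7 -283.8   50. ] [ 418.2 -283.1   50. ]
  tri [ 419.  -283.8   49.6] 1.468628725772602
cap [ 418.2 -282.2  158. ] [ 417. -282.  158.]
  tri [ 417.6 -282.2  158. ] 1.2176992408653586
((276.0810241699219, 222.3480987548828), (102.7301025390625, 105.81816101074219), 71.24917602539062) [582.4 106.5  60. ]
circ ((586.9445190429688, 106.09174346923828), 151.26031494140625)
1 177 [237.  219.8] [586.7 204.7 128.7] [553.9 172.2 116.3] [623.7 239.4 136.7] ((588.8048095703125, 206.57168579101562), 35.290645599365234)
2 45 [310.2 243. ] [497.8  17.7 124.3] [488.5   7.5 118.2] [506.6  26.4 131.7] ((497.9933166503906, 17.42298698425293), 10.030889511108398)
tile [588.8 104.6  73. ]
post [498.5  15.5 118.2]
cup [596.1 208.9 101.1]
```

Run:
```python
from h import *
np.set_printoptions(precision=1,suppress=True)
print('big base',atz('side',423.7,215.5,0), 'pink',atz('top',464.5,254.5,4),'bowl',atz('top',483,304,30))
P=np.load('P.npy')
for n,(u,v) in dict(biglampcap=(451.5,298),vase=(488,162),bottle=(391,170),drawer=(530,250)).items(): print(n,P[int(v),int(u)])
o=status.get_obs();R=Rn.from_rotvec(o['ee_rot']).as_matrix()
T=np.eye(3)*[1,-1,-1]
rv=Rn.from_matrix(R.T@T).as_rotvec(degrees=True); print('turn deg tool',rv)
print(np.array([419,-283.2,300])-o['tcp_pos'])
```

```text
big base [ 297.3 -304.1    0. ] pink [ 426.2 -422.5    4. ] bowl [ 278.1 -438.5   30. ]
biglampcap [ 299.1 -303.   218.9]
vase [ 633.9 -470.7  198.2]
bottle [ 658.2 -222.8  163. ]
drawer [ 397.1 -551.6  144.4]
turn deg tool [-0.1  0.  21. ]
[195.6 300.   59. ]
```

```bash
python3 -m creep '[0,0,-0.036,0,0,0.7, 0,0,-0.036,0,0,0.7, 0,0,-0.036,0,0,0.7, 0,0,-0.036,0,0,0.7, 0,0,-0.036,0,0,0.7]' 0.5 30
python3 -m creep '[0.039,-0.06,0,0,0,0, 0.039,-0.06,0,0,0,0, 0.039,-0.06,0,0,0,0, 0.039,-0.06,0,0,0,0, 0.039,-0.06,0,0,0,0]'
python3 -m creep '[0.039,-0.06,0,0,0,0, 0.039,-0.06,0,0,0,0, 0.039,-0.06,0,0,0,0, 0.039,-0.06,0,0,0,0, 0.039,-0.06,0,0,0,0]'
python3 -m creep '[0,0,0,0,0,0,0,0,0,0,0,0]'
python3 - <<'E'
from h import *
o=status.get_obs();print(o['time_s'],o['tcp_pos'],Rn.from_rotvec(o['ee_rot']).as_matrix().round(3))
E
```

```text
time_s: 0.52
tcp_pos: [223.5, -583.3, 332.1]
ee_rot: [-3.141, 0.007, 0.001]
ft_force: [0.2, -0.2, 0.0]
finger_gap: 66.2
finger_force: 0.0
time_s: 0.93
tcp_pos: [321.6, -432.1, 331.4]
ee_rot: [-3.141, 0.002, 0.0]
ft_force: [1.4, -0.9, 1.0]
finger_gap: 65.8
finger_force: 0.0
time_s: 1.35
tcp_pos: [419.2, -282.1, 331.5]
ee_rot: [-3.141, 0.001, 0.0]
ft_force: [1.2, -0.4, 0.3]
finger_gap: 66.3
finger_force: 0.0
time_s: 1.52
tcp_pos: [419.4, -282.3, 331.5]
ee_rot: [-3.141, -0.005, 0.001]
ft_force: [0.2, -0.1, -0.6]
finger_gap: 65.8
finger_force: 0.0
1.5167 [ 419.40768101 -282.28829778  331.45015933] [[ 1.     0.003 -0.001]
 [ 0.003 -1.     0.   ]
 [-0.001 -0.    -1.   ]]
```

```bash
python3 -m creep '[-0.002,0.002,0.067,0,0,0, 0,0,0.067,0,0,0, 0,0,0.067,0,0,0, 0,0,0.067,0,0,0, 0,0,0.067,0,0,0]'
python3 -m creep '[0,0,0.034,0,0,0, 0,0,0.034,0,0,0, 0,0,0,0,0,0]'
python3 -m creep '[0,0,0,0,0,0,0,0,0,0,0,0,0,0,0,0,0,0,0,0,0,0,0,0,0,0,0,0,0,0]' -1 30
python3 -m creep '[0,0,0,0,0,0,0,0,0,0,0,0]'
```

```text
time_s: 1.93
tcp_pos: [416.9, -285.8, 162.8]
ee_rot: [3.141, -0.003, 0.0]
ft_force: [0.8, -0.4, 0.3]
finger_gap: 66.0
finger_force: 0.0
time_s: 2.18
tcp_pos: [415.2, -284.6, 127.0]
ee_rot: [-3.138, 0.003, 0.008]
ft_force: [-1.0, 0.4, -0.2]
finger_gap: 65.9
finger_force: 0.0
time_s: 2.6
tcp_pos: [418.2, -285.2, 131.2]
ee_rot: [3.14, -0.001, 0.002]
ft_force: [0.5, -0.1, -0.1]
finger_gap: 35.9
finger_force: 0.0
time_s: 2.77
tcp_pos: [417.9, -284.3, 130.7]
ee_rot: [-3.141, 0.002, -0.001]
ft_force: [1.2, 5.0, 8.3]
finger_gap: 25.6
finger_force: 30.0
```

```bash
python3 -m creep '[0,0,0,0,0,0, 0,0,-0.02,0,0,0, 0,0,-0.03,0,0,0, 0,0,-0.04,0,0,0, 0,0,-0.05,0,0,0]'
python3 -m creep '[0,0,-0.06,0,0,0, 0,0,-0.06,0,0,0, 0,0,-0.04,0,0,0, 0,0,-0.02,0,0,0, 0,0,0,0,0,0]'
python3 -m creep '[0,0,0,0,0,0,0,0,0,0,0,0]'
python3 - <<'E'
from h import *
o=status.get_obs();print(o['time_s'],o['tcp_pos'],o['finger_gap'])
for n in ('top','side','wrist'):
    im,d=eyes.camera(n); np.save(n+'1.npy',im); np.save(n+'1d.npy',d)
t=np.load('top1.npy');s=np.load('side1.npy');w=np.load('wrist1.npy')
X=o['tcp_pos']; a=pix('side',X-[0,0,60]); b=pix('top',X-[0,0,60]); print(a,b,pix('side',X-[0,0,121]),pix('top',X-[0,0,121]))
out=np.zeros((400,800,3),np.uint8)
u,v=int(a[0]),int(a[1]);out[:,:400]=cv2.resize(s[v-50:v+50,u-50:u+50],(400,400),interpolation=cv2.INTER_CUBIC)
print('side org',u-50,v-50)
out[:300,400:]=cv2.resize(w,(400,300),interpolation=cv2.INTER_AREA); save('crop2.png',out)
E
```

```text
time_s: 3.18
tcp_pos: [416.9, -284.1, 200.3]
ee_rot: [-3.14, 0.001, 0.004]
ft_force: [-0.5, 0.9, -2.4]
finger_gap: 25.5
finger_force: 30.0
time_s: 3.6
tcp_pos: [418.7, -285.4, 292.7]
ee_rot: [3.139, -0.001, 0.006]
ft_force: [-0.8, -0.5, -1.5]
finger_gap: 25.5
finger_force: 30.0
time_s: 3.77
tcp_pos: [417.0, -284.2, 288.7]
ee_rot: [-3.14, 0.001, 0.003]
ft_force: [0.3, -0.5, -1.5]
finger_gap: 25.6
finger_force: 30.0
3.7667 [ 416.98170727 -284.20377391  288.70333985] 25.625014260081517
(np.float64(387.8737709401817), np.float64(142.83099446567837), np.float64(1343.295025417427)) (np.float64(435.3598507122968), np.float64(250.6717510829092), np.float64(1173.9855058257283)) (np.float64(385.64786497562136), np.float64(163.37536310047346), np.float64(1383.5312224392344)) (np.float64(430.12279707886694), np.float64(254.75712974912545), np.float64(1233.650650185426))
side org 337 92
```

View pics/crop2.png

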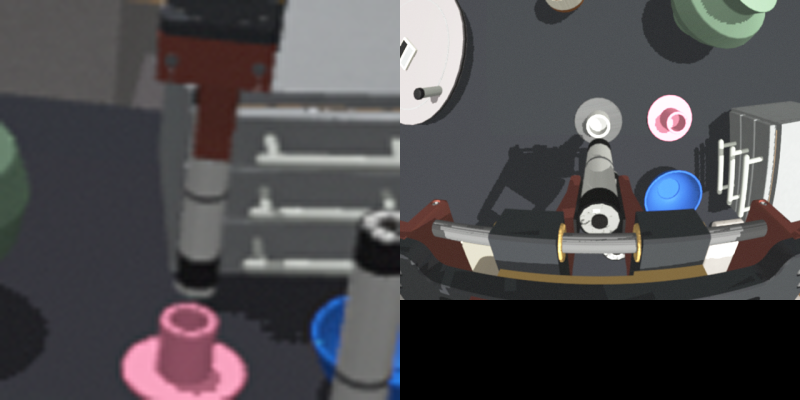

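The crop shows the lamp held upright, lens end at side (386,164.5), against (385.6,163.4) predicted for 121 mm below the TCP. So the lens is about 122 mm under the TCP with no visible tilt. Next I'll check the turntable geometry with overlays.

Run:
```python
from h import *
c=eyes.camera_info('wrist'); T=np.array(c['tool_from_camera'])
p=np.linalg.inv(T)@[0,0,122,1]; r=np.hypot(p[0],p[1]); th=np.arctan2(r,p[2]); print('lens pred wrist',c['cx']+c['fx']*th*p[0]/r,c['cy']+c['fy']*th*p[1]/r, 'read 317,227')
A=np.array([586.5,106.2]);C=np.array([587.5,206]);
out=np.zeros((600,800,3),np.uint8)
for k,(n,o,sz) in enumerate((('top',(215,160),120),('side',(210,235),160))):
    im=np.load(n+'1.npy'); s=400/sz; o=np.array(o)
    cr=cv2.resize(im[o[1]:o[1]+sz,o[0]:o[0]+sz],(400,400),interpolation=cv2.INTER_CUBIC)
    t=np.linspace(0,6.283,90)
    for ctr,r,z,col in ((A,150,60,(255,0,0)),(C,33,132,(255,255,0)),(np.array([498,17.6]),10.5,125,(0,255,0)),(A,2,70,(255,0,0))):
        q=np.array([pix(n,[ctr[0]+r*np.cos(a),ctr[1]+r*np.sin(a),z])[:2] for a in t]); q=((q-o+.5)*s).round().astype(np.int32)
        cv2.polylines(cr,[q],True,col,1)
    out[:400,400*k:400*k+400]=cr
save('ov.png',out[:400])
```

```text
lens pred wrist 319.2597164445099 238.23644472898883 read 317,227
```

View pics/ov.png

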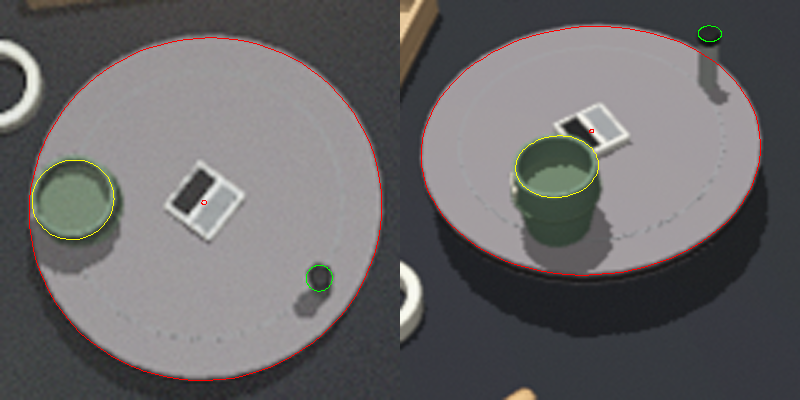

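Overlays coincide with the platter rim, cup mouth and post in both views. That gives axis (586.5,106.2), cup radius 99.8 at 89.4°, and post at 225.0°. I'll move to a point behind the post, for an anticlockwise push.

```bash
python3 -m creep '[0.008,-0.03,0,0,0,0, 0.008,-0.06,0,0,0,0, 0.008,-0.06,0,0,0,0, 0.008,-0.06,0,0,0,0, 0.008,-0.06,0,0,0,0]' | tail -1
python3 -m creep '[0.008,-0.06,0,0,0,0, 0.008,-0.06,0,0,0,0, 0.008,-0.06,0,0,0,0, 0.008,-0.06,0,0,0,0, 0.008,-0.06,0,0,0,0]' | tail -1
python3 -m creep '[0.008,-0.06,0,0,0,0, 0.008,-0.045,0,0,0,0, 0.008,-0.02,0,0,0,0, 0,0,0,0,0,0, 0,0,0,0,0,0]'
python3 -m creep '[0,0,0.03,0,0,0, 0,0,0.05,0,0,0, 0,0,0.05,0,0,0, 0,0,0.03,0,0,0, 0,0,0.014,0,0,0]' | tail -1
python3 -m creep '[0,0,0,0,0,0,0,0,0,0,0,0]'
python3 - <<'E'
from h import *
o=status.get_obs();p=o['tcp_pos'][:2]; A=np.array([586.5,106.2])
a0=np.degrees(np.arctan2(*(p-A)[::-1])); print(p,a0%360,np.hypot(*(p-A)))
st=[1,2,2,2,2,2,2,2.2,2.5,3,3.5,4,4.5,5,5.5,6,6.3,6.6,6.8,6.8,6.8,6.8]
a=np.radians(a0+np.cumsum(st)); P=A+125*np.c_[np.cos(a),np.sin(a)]
q=p.copy();
for k,x in enumerate(P):
    d=np.round((x-q)/500,3); q=q+500*d; print(f'{d[0]:.3f},{-d[1]:.3f},0,0,0,0', end=',\n' if k%5==4 else ', ')
print(np.degrees(a[-1])%360,q)
E
```

```text
finger_force: 30.0
finger_force: 30.0
time_s: 5.17
tcp_pos: [469.9, 62.5, 289.6]
ee_rot: [3.141, 0.001, -0.002]
ft_force: [-0.1, -0.2, -1.5]
finger_gap: 25.7
finger_force: 30.0
finger_force: 30.0
time_s: 5.75
tcp_pos: [470.2, 61.9, 203.4]
ee_rot: [3.141, -0.003, -0.0]
ft_force: [-0.0, -0.2, -1.1]
finger_gap: 25.7
finger_force: 30.0
[470.23796551  61.8803523 ] 200.86708755015988 124.42303579391987
0.001,0.004,0,0,0,0, 0.003,0.009,0,0,0,0, 0.004,0.007,0,0,0,0, 0.004,0.008,0,0,0,0, 0.004,0.008,0,0,0,0,
0.004,0.007,0,0,0,0, 0.005,0.008,0,0,0,0, 0.005,0.008,0,0,0,0, 0.007,0.008,0,0,0,0, 0.008,0.010,0,0,0,0,
0.011,0.011,0,0,0,0, 0.013,0.012,0,0,0,0, 0.015,0.012,0,0,0,0, 0.018,0.013,0,0,0,0, 0.021,0.011,0,0,0,0,
0.024,0.010,0,0,0,0, 0.027,0.008,0,0,0,0, 0.028,0.005,0,0,0,0, 0.030,0.002,0,0,0,0, 0.029,-0.001,0,0,0,0,
0.029,-0.005,0,0,0,0, 0.029,-0.009,0,0,0,0, 290.16708755015986 [629.73796551 -11.1196477 ]
```

```bash
python3 -m creep '[0.001,0.004,0,0,0,0, 0.003,0.009,0,0,0,0, 0.004,0.007,0,0,0,0, 0.004,0.008,0,0,0,0, 0.004,0.008,0,0,0,0]' | sed -n 1,4p
python3 -m creep '[0.004,0.007,0,0,0,0, 0.005,0.008,0,0,0,0, 0.005,0.008,0,0,0,0, 0.007,0.008,0,0,0,0, 0.008,0.010,0,0,0,0]' | sed -n 1,4p
python3 -m creep '[0.011,0.011,0,0,0,0, 0.013,0.012,0,0,0,0, 0.015,0.012,0,0,0,0, 0.018,0.013,0,0,0,0, 0.021,0.011,0,0,0,0]' | sed -n 1,4p
python3 -m creep '[0.024,0.010,0,0,0,0, 0.027,0.008,0,0,0,0, 0.028,0.005,0,0,0,0, 0.030,0.002,0,0,0,0, 0.029,-0.001,0,0,0,0]' | sed -n 1,4p
python3 -m creep '[0.029,-0.005,0,0,0,0, 0.029,-0.009,0,0,0,0, 0.01,-0.003,0,0,0,0, 0,0,-0.03,0,0,0, 0,0,-0.05,0,0,0]' | sed -n 1,4p
python3 -m creep '[0,0,-0.05,0,0,0, 0,0,-0.03,0,0,0, 0,0,-0.014,0,0,0]'
python3 - <<'E'
from h import *
import time
o=status.get_obs();print(o['time_s'],o['tcp_pos'])
for k in range(2):
    for n in ('top','side'):
        t=status.get_obs()['time_s']; im,d=eyes.camera(n); np.savez(f'm{k}{n}.npz',im=im,d=d,t=t)
out=np.concatenate([cv2.resize(np.load('m1top.npz')['im'],(400,300)),cv2.resize(np.load('m1side.npz')['im'],(400,300))],1); save('m1.png',out)
E
```

```text
time_s: 6.17
tcp_pos: [478.5, 44.2, 203.7]
ee_rot: [-3.142, 0.001, -0.002]
ft_force: [-0.8, 0.2, -1.7]
time_s: 6.58
tcp_pos: [492.8, 23.7, 203.1]
ee_rot: [3.141, -0.001, -0.0]
ft_force: [0.2, 0.1, -0.7]
time_s: 7.0
tcp_pos: [532.3, -6.2, 203.1]
ee_rot: [3.141, -0.001, -0.0]
ft_force: [-0.4, 1.2, -1.1]
time_s: 7.42
tcp_pos: [602.0, -18.3, 203.0]
ee_rot: [3.141, -0.002, 0.0]
ft_force: [0.7, 0.5, -1.1]
time_s: 7.83
tcp_pos: [633.1, -9.1, 240.3]
ee_rot: [-3.142, 0.001, 0.01]
ft_force: [1.2, 0.0, -1.6]
time_s: 8.08
tcp_pos: [635.7, -9.3, 292.8]
ee_rot: [3.141, -0.001, 0.006]
ft_force: [-0.6, 0.4, -0.8]
finger_gap: 25.2
finger_force: 30.0
8.0833 [635.67795103  -9.32282899 292.80454616]
```

View pics/m1.png

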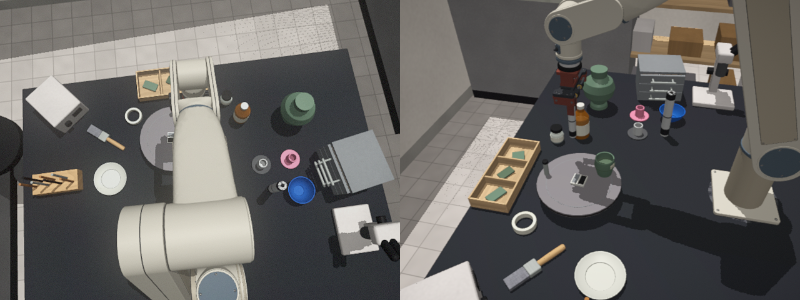

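```bash
cat >> h.py <<'E'
A=np.array([586.5,106.2]); RC=99.8
def sil(th,n='side',r=RC):
    x=A+r*np.array([np.cos(th),np.sin(th)]); q=[]
    for rr,z in ((23,61),(33,95),(34.5,131)):
        for a in np.linspace(0,6.28,40): q.append(pix(n,[x[0]+rr*np.cos(a),x[1]+rr*np.sin(a),z])[:2])
    m=np.zeros((480,640),np.uint8); h=cv2.convexHull(np.array(q,np.float32))
    cv2.fillConvexPoly(m,(h*16).round().astype(np.int32),1,shift=4); return m
def cupangle(im,lo=0,hi=2*np.pi):
    I=im.astype(int); g=((I[...,1]-I[...,0]>9)&(I[...,1]-I[...,2]>3)).astype(np.uint8)
    f=lambda t:(lambda m:(m&g).sum()/max((m|(g&cv2.dilate(m,np.ones((25,25))))).sum(),1))(sil(t))
    T=np.arange(lo,hi,.1); t=T[np.argmax([f(x) for x in T])]
    T=np.arange(t-.12,t+.12,.005); s=np.array([f(x) for x in T]); k=s>s.max()-.05
    w=s[k]-s.max()+.05; return (T[k]*w).sum()/w.sum(), s.max()
E
python3 - <<'E'
from h import *
for im in (np.load('side0i.npy'),np.load('side1.npy')): print(np.degrees(cupangle(im)[0]),cupangle(im)[1])
for k in (0,1):
    z=np.load(f'm{k}side.npz'); a,s=cupangle(z['im']); print(z['t'],np.degrees(a),s)
E
```

```text
Traceback (most recent call last):
  File "h.py", line 23, in cupangle
    T=np.arange(lo,hi,.1); t=T[np.argmax([f(x) for x in T])]
                                          ~^^^
  File "h.py", line 22, in <lambda>
    f=lambda t:(lambda m:(m&g).sum()/max((m|(g&cv2.dilate(m,np.ones((25,25))))).sum(),1))(sil(t))
                                                                                          ~~~^^^
  File "h.py", line 17, in sil
    for a in np.linspace(0,6.28,40): q.append(pix(n,[x[0]+rr*np.cos(a),x[1]+rr*np.sin(a),z])[:2])
                                              ~~~^^^^^^^^^^^^^^^^^^^^^^^^^^^^^^^^^^^^^^^^^^^
  File "h.py", line 9, in pix
    c=eyes.camera_info(name); p=np.array(c['R'])@np.array(X,float)+np.array(c['t'])
ValueError: time passes only in moves, steps and waits
```

```bash
python3 - <<'E'
import re
s=open('h.py').read()
s=s.replace("def world","from functools import lru_cache\n@lru_cache\ndef ci(n): return eyes.camera_info(n)\ndef world",1).replace("c=eyes.camera_info(name)","c=ci(name)")
open('h.py','w').write(s)
E
cat > ck.py <<'E'
from h import *
for im in (np.load('side0i.npy'),np.load('side1.npy')): a,s=cupangle(im); print(np.degrees(a),s)
for k in (0,1):
    z=np.load(f'm{k}side.npz'); a,s=cupangle(z['im']); print(z['t'],np.degrees(a),s)
o=status.get_obs();print(o['time_s'],o['tcp_pos'])
E
python3 ck.py
```

```text
88.79543305454158 0.9594067135050741
88.82008729174576 0.9570982839313572
8.1333 209.86768906010468 0.8925022583559169
8.2333 217.99313199787238 0.8985374771480804
8.2833 [633.88985925  -9.07814561 289.03035614]
```

```bash
cat > plan.py <<'E'
# usage: plan.py nrows [blend_rows]   looks, fits, prints rows
import sys,json,os
from h import *
from scipy.optimize import least_squares
N=int(sys.argv[1]); B=int(sys.argv[2]) if len(sys.argv)>2 else 6
S=json.load(open('S.json')) if os.path.exists('S.json') else {'m':[[7.583,np.radians(165.4),2],[8.1333,np.radians(209.87),1],[8.2333,np.radians(217.99),1]],'cmd':None}
o=status.get_obs(); t=o['time_s']; im,d=eyes.camera('side'); np.save(f'L{t:.2f}.npy',im)
def phi(p,t,t0=8.0):
    x=t-t0; T=p[2]; c=.016; return p[0]+(p[1]+c*T)*T*(1-np.exp(-x/T))-c*T*x
def fit():
    m=np.array(S['m']); return least_squares(lambda p:np.r_[(phi(p,m[:,0])-m[:,1])/(.01*m[:,2]),(p[2]-14)/4],[3.5,1.4,14],loss='soft_l1').x
p=fit(); g=phi(p,t); a,s=cupangle(im,g-.5,g+.5); print('t',t,'meas-pred deg',np.degrees(a-g),'score',s)
if s>.6: S['m'].append([t,a,1])
p=fit(); x=t-8; w=(p[1]+.016*p[2])*np.exp(-x/p[2])-.016*p[2]
t0=status.get_obs()['time_s']; pos=lambda t:A+RC*np.array([np.cos(phi(p,t)+.005),np.sin(phi(p,t)+.005)])
tcp=o['tcp_pos']; e=tcp[:2]-pos(t)
print('fit',p,'period',2*np.pi/w,'tcp-cup',e.round(1),'z',tcp[2].round(1),'cmd-tcp',None if S['cmd'] is None else (np.array(S['cmd'])-tcp[:2]).round(1))
c=np.array(S['cmd']) if S['cmd'] else tcp[:2]
off=c-pos(t0); q=c.copy(); L=[]
for k in range(1,N+1):
    u=min(k/B,1); sm=1-u*u*(3-2*u); d=np.round((pos(t0+k/12)+off*sm-q)/500,3); q=q+500*d; L.append(f'{d[0]:g},{-d[1]:g},0,0,0,0')
for i in range(0,N,5): print('['+', '.join(L[i:i+5])+']')
S['cmd']=q.tolist(); json.dump(S,open('S.json','w')); print(t0,q)
E
python3 plan.py 10 15
```

```text
t 8.2833 meas-pred deg 0.16867103630361602 score 0.9064814814814814
fit [ 3.47981015  1.40307081 14.11750472] period 4.583897782593861 tcp-cup [121.4 -48.3] z 289.0 cmd-tcp None
[0.014,0.014,0,0,0,0, 0.01,0.009,0,0,0,0, 0.007,0.006,0,0,0,0, 0.004,0.002,0,0,0,0, 0.002,-0.002,0,0,0,0]
[-0,-0.005,0,0,0,0, -0.001,-0.007,0,0,0,0, -0.002,-0.01,0,0,0,0, -0.002,-0.013,0,0,0,0, -0.001,-0.013,0,0,0,0]
8.3333 [6.49389859e+02 4.21854385e-01]
```

```bash
python3 -m creep '[0.014,0.014,0,0,0,0, 0.01,0.009,0,0,0,0, 0.007,0.006,0,0,0,0, 0.004,0.002,0,0,0,0, 0.002,-0.002,0,0,0,0]' | sed -n 2,4p
python3 -m creep '[0,-0.005,0,0,0,0, -0.001,-0.007,0,0,0,0, -0.002,-0.01,0,0,0,0, -0.002,-0.013,0,0,0,0, -0.001,-0.013,0,0,0,0]' | sed -n 2,4p
python3 plan.py 10 6
```

```text
tcp_pos: [653.4, -24.1, 289.7]
ee_rot: [3.142, -0.002, -0.001]
ft_force: [0.0, 0.1, -1.4]
tcp_pos: [649.7, 1.4, 290.3]
ee_rot: [-3.141, 0.001, -0.0]
ft_force: [-0.3, 0.3, -1.2]
t 9.1667 meas-pred deg 1.8619210443912555 score 0.9502439024390243
fit [ 3.47572222  1.4283789  15.56217741] period 4.8065098774922035 tcp-cup [ 27.7 -11.5] z 290.3 cmd-tcp [-0.3 -1. ]
[0.016,-0.012,0,0,0,0, 0.01,-0.018,0,0,0,0, 0.006,-0.021,0,0,0,0, 0.004,-0.022,0,0,0,0, 0.005,-0.022,0,0,0,0]
[0.008,-0.02,0,0,0,0, 0.009,-0.019,0,0,0,0, 0.007,-0.019,0,0,0,0, 0.005,-0.02,0,0,0,0, 0.003,-0.02,0,0,0,0]
9.2167 [685.88985925  96.92185439]
```

```bash
python3 -m creep '[0.016,-0.012,0,0,0,0, 0.01,-0.018,0,0,0,0, 0.006,-0.021,0,0,0,0, 0.004,-0.022,0,0,0,0, 0.005,-0.022,0,0,0,0]' | sed -n 2,4p
python3 -m creep '[0.008,-0.02,0,0,0,0, 0.009,-0.019,0,0,0,0, 0.007,-0.019,0,0,0,0, 0.005,-0.02,0,0,0,0, 0.003,-0.02,0,0,0,0]' | sed -n 2,4p
python3 plan.py 15 3
python3 - <<'E'
import glob
from h import *
f=sorted(glob.glob('L10*.npy'))[-1]; print(f); im=np.load(f); save('tr1.png',cv2.resize(im[160:340,190:390],None,fx=2.5,fy=2.5,interpolation=cv2.INTER_CUBIC))
E
```

```text
tcp_pos: [670.8, 49.4, 290.0]
ee_rot: [-3.141, 0.001, 0.0]
ft_force: [-0.4, 0.1, -1.9]
tcp_pos: [687.0, 98.1, 290.1]
ee_rot: [-3.142, 0.001, -0.0]
ft_force: [0.8, -0.3, -1.6]
t 10.05 meas-pred deg 2.157798875354003 score 0.9423247559893523
fit [ 3.47374919  1.42960286 19.02672145] period 5.0165722991859205 tcp-cup [ 0.8 -2.3] z 290.1 cmd-tcp [-1.1 -1.1]
[-0.001,-0.026,0,0,0,0, -0.003,-0.029,0,0,0,0, -0.005,-0.025,0,0,0,0, -0.007,-0.019,0,0,0,0, -0.009,-0.018,0,0,0,0]
[-0.011,-0.017,0,0,0,0, -0.013,-0.016,0,0,0,0, -0.013,-0.014,0,0,0,0, -0.015,-0.013,0,0,0,0, -0.017,-0.011,0,0,0,0]
[-0.017,-0.01,0,0,0,0, -0.018,-0.007,0,0,0,0, -0.018,-0.006,0,0,0,0, -0.019,-0.004,0,0,0,0, -0.019,-0.003,0,0,0,0]
10.1 [593.38985925 205.92185439]
L10.05.npy
```

View pics/tr1.png

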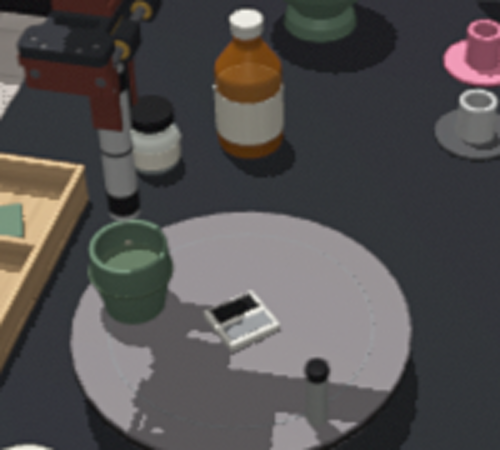

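The lens, at crop (123,208), hangs over the mouth centre at (131,248); the vertical leans slightly in this view, so it is centred to within a few mm. I'll continue.

```bash
python3 -m creep '[-0.001,-0.026,0,0,0,0, -0.003,-0.029,0,0,0,0, -0.005,-0.025,0,0,0,0, -0.007,-0.019,0,0,0,0, -0.009,-0.018,0,0,0,0]' | sed -n 2,4p
python3 -m creep '[-0.011,-0.017,0,0,0,0, -0.013,-0.016,0,0,0,0, -0.013,-0.014,0,0,0,0, -0.015,-0.013,0,0,0,0, -0.017,-0.011,0,0,0,0]' | sed -n 2,4p
python3 -m creep '[-0.017,-0.01,0,0,0,0, -0.018,-0.007,0,0,0,0, -0.018,-0.006,0,0,0,0, -0.019,-0.004,0,0,0,0, -0.019,-0.003,0,0,0,0]' | sed -n 2,4p
python3 plan.py 15 3
```

```text
tcp_pos: [673.6, 156.9, 290.2]
ee_rot: [3.142, -0.0, -0.0]
ft_force: [-0.8, 0.2, -2.4]
tcp_pos: [638.9, 191.7, 290.2]
ee_rot: [-3.142, 0.001, -0.0]
ft_force: [-0.3, 0.5, -1.0]
tcp_pos: [593.1, 206.2, 290.2]
ee_rot: [3.142, -0.001, -0.0]
ft_force: [-0.5, -0.0, -1.6]
t 11.35 meas-pred deg 4.207524856344678 score 0.9237947122861586
fit [ 3.47503381  1.41227856 27.88873794] period 5.227613536581561 tcp-cup [6.4 0.2] z 290.2 cmd-tcp [ 0.3 -0.3]
[-0.026,0.002,0,0,0,0, -0.032,0.004,0,0,0,0, -0.025,0.006,0,0,0,0, -0.018,0.008,0,0,0,0, -0.017,0.01,0,0,0,0]
[-0.017,0.011,0,0,0,0, -0.014,0.012,0,0,0,0, -0.014,0.014,0,0,0,0, -0.012,0.015,0,0,0,0, -0.011,0.016,0,0,0,0]
[-0.008,0.017,0,0,0,0, -0.008,0.017,0,0,0,0, -0.005,0.018,0,0,0,0, -0.004,0.019,0,0,0,0, -0.002,0.019,0,0,0,0]
11.4 [486.88985925 111.92185439]
```

```bash
sed -i 's/(p\[2\]-14)\/4\]/(p[2]-20)\/15]/; s/,loss=.soft_l1.//; s/7.583,np/7.583,np/' plan.py
python3 - <<'E'
import json
import numpy as np
from scipy.optimize import least_squares
S=json.load(open('S.json')); m=np.array(S['m'])
m=m[1:]; S['m']=m.tolist(); json.dump(S,open('S.json','w'))
def phi(p,t,t0=8.0):
    x=t-t0; T=p[2]; c=.016; return p[0]+(p[1]+c*T)*T*(1-np.exp(-x/T))-c*T*x
p=least_squares(lambda p:np.r_[(phi(p,m[:,0])-m[:,1])/(.01*m[:,2]),(p[2]-20)/15],[3.5,1.4,20]).x
print(p,np.degrees(m[:,1]-phi(p,m[:,0])),m[:,0],np.diff(m[:,1])/np.diff(m[:,0]))
A=np.array([586.5,106.2]);pos=lambda t:A+99.8*np.array([np.cos(phi(p,t)+.005),np.sin(phi(p,t)+.005)])
print(pos(11.4+15/12),S['cmd'],pos(11.4+3/12))
E
```

```text
[ 3.47799346  1.40116969 32.50061752] [-0.07576892  0.07802248  0.10108606 -0.00719325 -0.23211973  0.13597337] [ 8.1333  8.2333  8.2833  9.1667 10.05   11.35  ] [1.41720735 1.39401244 1.35670645 1.30402275 1.25307646]
[486.76467197 109.79226159] [486.8898592504611, 111.92185438501414] [550.98308706 199.46622591]
```

```bash
python3 -m creep '[-0.026,0.002,0,0,0,0, -0.032,0.004,0,0,0,0, -0.025,0.006,0,0,0,0, -0.018,0.008,0,0,0,0, -0.017,0.01,0,0,0,0]' | sed -n 2,4p
python3 -m creep '[-0.017,0.011,0,0,0,0, -0.014,0.012,0,0,0,0, -0.014,0.014,0,0,0,0, -0.012,0.015,0,0,0,0, -0.011,0.016,0,0,0,0]' | sed -n 2,4p
python3 -m creep '[-0.008,0.017,0,0,0,0, -0.008,0.017,0,0,0,0, -0.005,0.018,0,0,0,0, -0.004,0.019,0,0,0,0, -0.002,0.019,0,0,0,0]' | sed -n 2,4p
python3 plan.py 20 3
```

```text
tcp_pos: [534.4, 190.9, 290.3]
ee_rot: [-3.142, 0.001, -0.001]
ft_force: [-0.1, -0.5, -0.3]
tcp_pos: [500.6, 156.4, 290.2]
ee_rot: [3.142, -0.001, 0.0]
ft_force: [0.1, 0.3, -1.6]
tcp_pos: [487.4, 111.2, 290.2]
ee_rot: [3.142, -0.001, 0.0]
ft_force: [0.7, 0.2, -1.2]
t 12.65 meas-pred deg -1.6025210830555 score 0.8709122203098106
fit [ 3.47563812  1.40976015 28.42888411] period 5.568185346181385 tcp-cup [ 0.5 -1.1] z 290.2 cmd-tcp [-0.5  0.7]
[0.001,0.021,0,0,0,0, 0.002,0.024,0,0,0,0, 0.004,0.021,0,0,0,0, 0.006,0.017,0,0,0,0, 0.007,0.017,0,0,0,0]
[0.009,0.016,0,0,0,0, 0.01,0.015,0,0,0,0, 0.012,0.014,0,0,0,0, 0.013,0.013,0,0,0,0, 0.013,0.012,0,0,0,0]
[0.015,0.01,0,0,0,0, 0.016,0.009,0,0,0,0, 0.016,0.007,0,0,0,0, 0.016,0.006,0,0,0,0, 0.017,0.005,0,0,0,0]
[0.018,0.003,0,0,0,0, 0.017,0.001,0,0,0,0, 0.018,-0,0,0,0,0, 0.017,-0.002,0,0,0,0, 0.017,-0.003,0,0,0,0]
12.7 [608.88985925   8.92185439]
```

```bash
python3 -m creep '[0.001,0.021,0,0,0,0, 0.002,0.024,0,0,0,0, 0.004,0.021,0,0,0,0, 0.006,0.017,0,0,0,0, 0.007,0.017,0,0,0,0]' | sed -n 2,4p
python3 -m creep '[0.009,0.016,0,0,0,0, 0.01,0.015,0,0,0,0, 0.012,0.014,0,0,0,0, 0.013,0.013,0,0,0,0, 0.013,0.012,0,0,0,0]' | sed -n 2,4p
python3 -m creep '[0.015,0.01,0,0,0,0, 0.016,0.009,0,0,0,0, 0.016,0.007,0,0,0,0, 0.016,0.006,0,0,0,0, 0.017,0.005,0,0,0,0]' | sed -n 2,4p
python3 -m creep '[0.018,0.003,0,0,0,0, 0.017,0.001,0,0,0,0, 0.018,0,0,0,0,0, 0.017,-0.002,0,0,0,0, 0.017,-0.003,0,0,0,0]' | sed -n 2,4p
python3 plan.py 20 4
```

```text
tcp_pos: [497.9, 61.1, 290.2]
ee_rot: [-3.142, 0.002, -0.0]
ft_force: [-0.1, 0.0, -1.0]
tcp_pos: [526.8, 26.5, 290.1]
ee_rot: [-3.142, 0.001, -0.0]
ft_force: [0.1, -0.2, -1.5]
tcp_pos: [566.9, 8.4, 290.1]
ee_rot: [-3.142, 0.001, 0.0]
ft_force: [0.2, -0.2, -2.1]
tcp_pos: [610.4, 9.3, 290.1]
ee_rot: [-3.142, 0.001, 0.0]
ft_force: [0.9, -0.6, -1.7]
t 14.3667 meas-pred deg -0.014437298576491129 score 0.94921875
fit [ 3.47561595  1.40982056 28.41062157] period 6.067644976110153 tcp-cup [1.6 0.4] z 290.1 cmd-tcp [-1.5 -0.3]
[0.018,-0.006,0,0,0,0, 0.019,-0.007,0,0,0,0, 0.018,-0.009,0,0,0,0, 0.016,-0.01,0,0,0,0, 0.013,-0.01,0,0,0,0]
[0.013,-0.012,0,0,0,0, 0.011,-0.012,0,0,0,0, 0.01,-0.013,0,0,0,0, 0.009,-0.014,0,0,0,0, 0.008,-0.014,0,0,0,0]
[0.006,-0.016,0,0,0,0, 0.006,-0.015,0,0,0,0, 0.004,-0.016,0,0,0,0, 0.002,-0.016,0,0,0,0, 0.002,-0.016,0,0,0,0]
[-0,-0.016,0,0,0,0, -0.002,-0.016,0,0,0,0, -0.002,-0.016,0,0,0,0, -0.004,-0.015,0,0,0,0, -0.005,-0.015,0,0,0,0]
14.4167 [679.88985925 140.92185439]
```

```bash
python3 -m creep '[0.018,-0.006,0,0,0,0, 0.019,-0.007,0,0,0,0, 0.018,-0.009,0,0,0,0, 0.016,-0.01,0,0,0,0, 0.013,-0.01,0,0,0,0]' | sed -n 2,4p
python3 -m creep '[0.013,-0.012,0,0,0,0, 0.011,-0.012,0,0,0,0, 0.01,-0.013,0,0,0,0, 0.009,-0.014,0,0,0,0, 0.008,-0.014,0,0,0,0]' | sed -n 2,4p
python3 -m creep '[0.006,-0.016,0,0,0,0, 0.006,-0.015,0,0,0,0, 0.004,-0.016,0,0,0,0, 0.002,-0.016,0,0,0,0, 0.002,-0.016,0,0,0,0]' | sed -n 2,4p
python3 -m creep '[0,-0.016,0,0,0,0, -0.002,-0.016,0,0,0,0, -0.002,-0.016,0,0,0,0, -0.004,-0.015,0,0,0,0, -0.005,-0.015,0,0,0,0]' | sed -n 2,4p
python3 plan.py 15 4
```

```text
tcp_pos: [652.5, 30.7, 290.1]
ee_rot: [-3.142, 0.001, -0.0]
ft_force: [0.2, 0.1, -1.2]
tcp_pos: [677.4, 63.4, 290.2]
ee_rot: [-3.142, 0.001, 0.0]
ft_force: [1.3, -0.5, -1.4]
tcp_pos: [687.1, 102.9, 290.2]
ee_rot: [-3.142, 0.001, 0.0]
ft_force: [-0.5, 0.4, -2.7]
tcp_pos: [680.3, 141.8, 290.2]
ee_rot: [-3.142, 0.001, 0.0]
ft_force: [-0.2, 0.3, -2.0]
t 16.0833 meas-pred deg 0.2677408486717857 score 0.9369676320272572
fit [ 3.47602048  1.40894981 28.61888331] period 6.616757599658589 tcp-cup [0.4 0.5] z 290.2 cmd-tcp [-0.5 -0.9]
[-0.007,-0.016,0,0,0,0, -0.009,-0.017,0,0,0,0, -0.01,-0.016,0,0,0,0, -0.011,-0.013,0,0,0,0, -0.01,-0.011,0,0,0,0]
[-0.012,-0.011,0,0,0,0, -0.012,-0.009,0,0,0,0, -0.013,-0.008,0,0,0,0, -0.013,-0.008,0,0,0,0, -0.014,-0.006,0,0,0,0]
[-0.014,-0.005,0,0,0,0, -0.014,-0.004,0,0,0,0, -0.015,-0.003,0,0,0,0, -0.015,-0.002,0,0,0,0, -0.014,-0.001,0,0,0,0]
16.1333 [588.38985925 205.92185439]
```

```bash
python3 -m creep '[-0.007,-0.016,0,0,0,0, -0.009,-0.017,0,0,0,0, -0.01,-0.016,0,0,0,0, -0.011,-0.013,0,0,0,0, -0.01,-0.011,0,0,0,0]' | sed -n 2,4p
python3 -m creep '[-0.012,-0.011,0,0,0,0, -0.012,-0.009,0,0,0,0, -0.013,-0.008,0,0,0,0, -0.013,-0.008,0,0,0,0, -0.014,-0.006,0,0,0,0]' | sed -n 2,4p
python3 -m creep '[-0.014,-0.005,0,0,0,0, -0.014,-0.004,0,0,0,0, -0.015,-0.003,0,0,0,0, -0.015,-0.002,0,0,0,0, -0.014,-0.001,0,0,0,0]' | sed -n 2,4p
python3 -m creep '[-0.015,0,0,0,0,0, -0.015,0.001,0,0,0,0, -0.015,0.002,0,0,0,0, -0.014,0.004,0,0,0,0, -0.014,0.005,0,0,0,0]' | sed -n 2,4p
python3 -m creep '[-0.013,0.005,-0.02,0,0,0, -0.01,0.005,-0.04,0,0,0, -0.005,0.003,-0.05,0,0,0, 0,0,-0.06,0,0,0, 0,0,-0.06,0,0,0]' | sed -n 2,4p
python3 -m creep '[0,0,-0.05,0,0,0, 0,0,-0.04,0,0,0, 0,0,-0.02,0,0,0, 0,0,0,0,0,0, 0,0,0,0,0,0]'
python3 -m creep '[0,0,0,0,0,0,0,0,0,0,0,0,0,0,0,0,0,0,0,0,0,0,0,0,0,0,0,0,0,0]'
python3 - <<'E'
from h import *
im,d=eyes.camera('side'); save('end.png',im)
E
```

```text
tcp_pos: [656.4, 178.4, 290.2]
ee_rot: [-3.142, 0.001, 0.0]
ft_force: [-0.8, 0.6, -1.6]
tcp_pos: [624.5, 198.9, 290.2]
ee_rot: [-3.142, 0.001, -0.0]
ft_force: [0.5, 0.3, -2.4]
tcp_pos: [588.3, 206.2, 290.2]
ee_rot: [3.142, -0.001, -0.0]
ft_force: [-0.3, -0.2, -1.8]
tcp_pos: [551.9, 199.9, 290.2]
ee_rot: [-3.142, 0.001, -0.0]
ft_force: [-0.3, 0.4, -1.8]
tcp_pos: [537.9, 193.1, 407.0]
ee_rot: [3.141, -0.002, -0.0]
ft_force: [1.3, 0.6, -0.6]
time_s: 18.63
tcp_pos: [538.4, 193.4, 460.0]
ee_rot: [-3.142, 0.001, -0.0]
ft_force: [-0.0, 0.4, -1.7]
finger_gap: 25.4
finger_force: 30.0
time_s: 19.05
tcp_pos: [538.6, 193.6, 459.5]
ee_rot: [3.141, -0.001, -0.002]
ft_force: [-0.1, 0.6, -2.6]
finger_gap: 25.6
finger_force: 30.0
```

View pics/end.png

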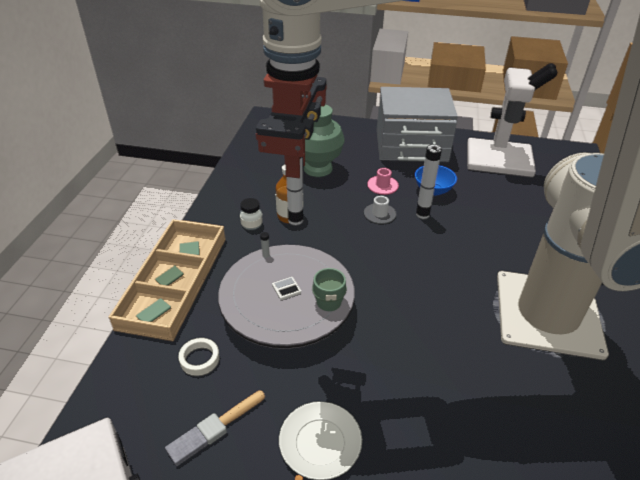

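The lamp is held high, lens at (295,220). The cup stands on the turning platter at (329,290), and everything else is in place.

```bash
python3 -c "
from workcell import job
print(job.finish_job())"
```

```text
the job is handed in; nothing more can be done
None
```

I took the lamp from its holder, spun the turntable and kept the lens about 35 mm above the cup's mouth for over seven seconds, within about 7 mm of centre wherever checked (turn time 4.6 s, slowing to about 7 s), then lifted it clear and handed the job in at about 19 s, lamp still held and cup standing.

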